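Rake the croquettes straight and pile them in a pyramid

TASK

Comb the bamboo rake through the blue fluted tray until the four croquettes lying askew in it have settled straight, one in each flute. Then pile all the croquettes waiting on the wooden board on top of them as a pyramid, each lying lengthwise in the dip between two neighbours of the layer below. Leave the rake standing upright on its bamboo coaster again, and the other tableware where it is.

Things in the scene. Friction and masses are not known exactly. Their poses are not given: they have to be found in the camera images.
- tray: blue stoneware tray, fixed, 100 mm (x) by 164 mm (y); origin: centre of its underside. Four flutes along its x, centre lines at y = -39, -13, 13, 39 mm, floor 12 mm above the origin; five white ribs at y = -52, -26, 0, 26, 52 mm, 6.5 mm above the floor. Side walls inside y = -76 and 76 mm, 16 mm above the floor. A croquette seated in a flute has its axis at z = 21 mm, 1 mm of side play
- tray_lip (a point): middle of the top edge of the tray's low lip, at its -x end (towards the robot; tray x = -46 mm, z = 18.5 mm, level with the ribs): the rake can come in over it. The fluted floor runs from x = -42 to 42 mm
- tray_stop (a point): middle of the top edge of the tray's end stop, at its +x end (tray x = 46 mm, z = 28 mm, 16 mm above the flute floor), against which croquettes can be pushed
- rake: bamboo rake, loose, about 160 g, standing on its teeth; origin midway between the tooth tips, z up. Two rows (x = -28, 28 mm) of five teeth (y = -52, -26, 0, 26, 52 mm, the rib pitch), 4 mm thick, 22 mm long; block 68 x 120 mm at z = 22 to 34 mm. Combs with tooth tips about 2 mm above the ribs, ending with each tooth over a rib
- rake_grip (a point): middle of the rake's dark grip bar, 47 mm above the tooth tips; the bar is 20 mm thick (rake x), 80 mm long (rake y) and reaches 13 mm above and below this point
- coaster: rectangular bamboo coaster on which the rake stands, fixed, 130 mm (x) by 180 mm (y), 5 mm thick; origin at the centre of its underside
- board: wooden board with the waiting croquettes, fixed, 240 mm (x) by 170 mm (y), 14 mm thick; origin at the centre of its underside
- butter_dish: closed white butter dish, loose, 150 x 95 mm, 82 mm high; origin under its centre; not to be moved
- glass_plate: glass plate, loose, 170 mm across, 16 mm high; origin under its centre; not to be moved
- fork: steel fork, loose, lying flat, about 180 mm long, 4 mm thick; origin near its middle, x towards the tines; not to be moved
- bed_1: a crumbed croquette, a golden-brown stick with round ends, 18 mm thick and 68 mm long, about 20 g, firm; origin at its centre, x along its length (either end may be +x); one of the four lying askew in the tray at the start
- bed_2: a crumbed croquette, a golden-brown stick with round ends, 18 mm thick and 68 mm long, about 20 g, firm; origin at its centre, x along its length (either end may be +x); one of the four lying askew in the tray at the start
- bed_3: a crumbed croquette, a golden-brown stick with round ends, 18 mm thick and 68 mm long, about 20 g, firm; origin at its centre, x along its length (either end may be +x); one of the four lying askew in the tray at the start
- bed_4: a crumbed croquette, a golden-brown stick with round ends, 18 mm thick and 68 mm long, about 20 g, firm; origin at its centre, x along its length (either end may be +x); one of the four lying askew in the tray at the start
- top_1: a crumbed croquette, a golden-brown stick with round ends, 18 mm thick and 68 mm long, about 20 g, firm; origin at its centre, x along its length (either end may be +x); one of the four to six waiting on the board (absent ones have no pose)
- top_2: a crumbed croquette, a golden-brown stick with round ends, 18 mm thick and 68 mm long, about 20 g, firm; origin at its centre, x along its length (either end may be +x); one of the four to six waiting on the board (absent ones have no pose)
- top_3: a crumbed croquette, a golden-brown stick with round ends, 18 mm thick and 68 mm long, about 20 g, firm; origin at its centre, x along its length (either end may be +x); one of the four to six waiting on the board (absent ones have no pose)
- top_4: a crumbed croquette, a golden-brown stick with round ends, 18 mm thick and 68 mm long, about 20 g, firm; origin at its centre, x along its length (either end may be +x); one of the four to six waiting on the board (absent ones have no pose)
- top_5: a crumbed croquette, a golden-brown stick with round ends, 18 mm thick and 68 mm long, about 20 g, firm; origin at its centre, x along its length (either end may be +x); one of the four to six waiting on the board (absent ones have no pose)
- top_6: a crumbed croquette, a golden-brown stick with round ends, 18 mm thick and 68 mm long, about 20 g, firm; origin at its centre, x along its length (either end may be +x); one of the four to six waiting on the board (absent ones have no pose)
Not all that is in view belongs to the job. What is shaped like the top_4 but black is not meant. What is shaped like the bed_2 but pink is not meant.

How it is judged:
By the outcome, as a careful person would: the job done as asked, in the order asked, and still so for the second after the job is handed in, with the robot touching nothing.
Of top_1, top_2, top_3, top_4, top_5, top_6 only 4 to 6 are there at a start; the rules pass over those that are not, and their reading is None.
At some moment in a run one of rake may be knocked a few centimetres aside while the robot is not near it.
Once in a run the grip may slacken for a moment while it holds something.
It also fails if it takes over 210 s, if anything falls off the work surface, if the arm or the gripper's body presses on something with over 40 N, if the wrist force passes 120 N, or if a joint passes its speed limit or range.

ROBOT

A 6-joint arm with a two-finger parallel gripper is mounted at the origin on the work surface. World frame = base frame: x ahead of the robot, y to its left, z up, the work surface at z = 0. Lengths are in m, angles in rad, forces in N, time in s.
With the tool pointing down it reaches from about 0.3 to 0.775 m from the base axis. Payload 14.6 kg.
Tool frame: the origin (TCP) lies at the very end of the fingers, on their centre line; the grasp point (between the pads) lies 19 mm behind it; z points along the fingers, x is the direction in which the jaws open and shut, and the axes are right-handed (so a half turn about z gives the same grasp; the last joint's range is limited). The gripper opens to 94 mm and grips with 3 to 60 N. Pads are 16 mm wide; open, the fingers measure 119 mm over their backs; the gripper's body (75 mm by 177 mm) begins 78 mm behind the grasp point.
Start: joints at [1.071, 0.3, 1.521, -0, 1.321, -0.067], TCP at [0.231, 0.499, 0.205] pointing down, gripper open.
Joint ranges: [-3.03, 3.03], [-0.79, 2.21], [0.23, 2.52], [-1.04, 4.18], [0, 3.07], [-2.55, 2.55]. Speed limits (rad/s): [2.22, 2.22, 2.57, 3.14, 3.14, 3.14].

INTERFACE

Orientations are given as [roll, pitch, yaw] about the fixed x, y, z axes, in that order (R = Rz(yaw) Ry(pitch) Rx(roll)).
In Python, from station import ctrl gives the robot as it stands.
- The arm moves only by the shell command python3 -m inch 'ROWS' [FORCE]. ROWS is JSON, one flat list of numbers, 7 for each row, row after row: the shift along the tool's x, y, z in cm, then the turn, a rotation vector about the tool's x, y, z in rad, then the opening, from 0 (shut) to 1 (fully open). In form: [tx, ty, tz, wx, wy, wz, claw, tx, ty, tz, wx, wy, wz, claw, ...]. A call has 1 to 20 rows; each row shifts and turns the commanded pose from where the row before left it, along the tool's axes as they then stand; what a row does not reach is not made up. A row lasts 1/8 s, in which the tool goes at most 62.5 mm and 10.7 degrees, less where a joint would pass 70% of its speed; a pose out of reach is approached as far as the arm can. A call is refused whole if a number of a shift passes 6.25 or a number of a turn 0.188, either way. A call with a gripper value outside its range is refused whole. The fingers move at their own pace and stop on an object; FORCE is the grip in N (left out, the last holds). Time passes only in rows, so rows that do not move let the fingers close. It gives the time, the measured TCP pose, the force and the opening at its end, in the units of the state.
- ctrl.get_obs(): the state, without advancing time (a new reading comes with each control period).
- ctrl.camera(name): name is "scene" or "top" or "wrist"; returns (picture, depth): 400x640x3 uint8, red, green, blue; 400x640 float32, m along the optical axis (not along the pixel's ray), 0 where there is no reading.
- ctrl.camera_params(name): a dict with "vertical_fov" (degrees; the focal length in pixels is half the picture's height over the tangent of half this angle, whatever the lens; pixels are square), "cx", "cy" (the principal point, pixels), "camera_from_world" (4x4, takes a point from world to camera coordinates); the wrist camera has in their place "mount" (4x4, takes a point from camera to tool coordinates, whose origin is the TCP and whose axes are the tool frame's). Camera axes: x right, y down, z forward; pixel columns grow to the right and rows downward; lengths in m; the calibration is good to about 2 mm. The wrist camera is an equidistant fisheye: a pixel r from the principal point sees the ray r / f radians off the axis. A picture is of the moment at which its call begins: read the wrist's pose just before it. camera_params takes no time and is no camera call.
- ctrl.hand_in(): hands the job in, once; it reports no verdict.
Trained networks look in the newest picture that a camera, given by its name, has taken for a name from the list of things; names that differ only in an ending like _2 or _b are one class to them, and where a whole thing is asked for, a point or a joint stands for the part that bears it (a point fixed in the world has none). Each returns a list of dicts, best first, with "score" (0 to 1); they miss things now and then, are a little off and sometimes report something else, mostly with a low value. They report only what shows in the picture. A call takes as long as a camera call. They do not tell look-alikes from the thing itself.
- ctrl.spot_in(camera, label): "bbox" ([centre column, centre row, width, height] in pixels, round what is visible of it).
- ctrl.place_of(camera, label): "centre" ([column, row] in pixels: a listed point, or the origin of a listed thing).
The state is a dict: "time_s": time; "qpos": joint angles; "joint_vel": joint speeds; "tau": joint torques, N m; "ee_pos": TCP position; "eef_rot": TCP orientation; "force": force on the tool from outside, world axes, zero at the start; "moment": the same for the moment, N m; "grip_width": finger opening in m.
Only numpy, scipy, OpenCV 4.12 (cv2) and the standard library are available. Lean on these libraries where they do the work, as an engineer would, in place of code of your own. Each camera call takes 0.05 s, during which the arm holds its last target. There are 200 camera calls.

## Working session

There is one attempt and no reset: what is moved stays moved. The work goes in short steps, Python scripts to look and compute and a shell command to move; the robot and the scene stay as the last step left them, time stands still between calls to the robot, and variables do not carry over. Pictures are saved under pics/ and viewed, about 12 in all and at most 16, crops included, and the job is handed in when it is done.

```bash
ls; mkdir -p pics; cat > h.py <<'E'
import numpy as np, cv2
from station import ctrl
from scipy.spatial.transform import Rotation as R
def cam(n):
    p,d=ctrl.camera(n); P=ctrl.camera_params(n); return p,d,P
def f(P): return 200/np.tan(np.radians(P["vertical_fov"])/2)
def cloud(n):
    p,d,P=cam(n); v,u=np.mgrid[0:400,0:640]; F=f(P)
    c=np.stack([(u-P["cx"])/F*d,(v-P["cy"])/F*d,d,np.ones_like(d)],-1)
    W=c@np.linalg.inv(np.array(P["camera_from_world"])).T
    return p,d,W[...,:3]
def save(p,name): cv2.imwrite("pics/"+name,cv2.cvtColor(p,cv2.COLOR_RGB2BGR))
E
python3 - <<'E'
from h import *
o=ctrl.get_obs();print(o["time_s"],o["ee_pos"],o["eef_rot"],o["grip_width"])
p,d,W=cloud("top");np.savez("top0.npz",p=p,W=W);save(p,"top0.png")
print({k:v for k,v in ctrl.camera_params("top").items()})
for l in ["tray","tray_lip","tray_stop","rake","rake_grip","coaster","board","butter_dish","glass_plate","fork","bed_1","top_1"]:
    for r in ctrl.place_of("top",l)[:12]:
        c,q=np.round(r["centre"]).astype(int); print(l,round(r["score"],2),c,q,W[min(q,399),min(c,639)].round(3))
p,d,W=cloud("scene");np.savez("sc0.npz",p=p,W=W);save(p,"sc0.png")
E
```

```text
pics
0.0 [0.23054393 0.4990574  0.20490005] [-3.14150494e+00  1.12909036e-03  1.13801210e+00] 0.09400304763563748
{'vertical_fov': 56.49959174902676, 'cx': 315.7197165234144, 'cy': 203.50412410474829, 'camera_from_world': array([[-5.24855074e-04, -9.99955118e-01, -9.45969912e-03,
        -6.75968371e-02],
       [-9.90405760e-01,  1.82702147e-03, -1.38177754e-01,
         5.77414148e-01],
       [ 1.38188836e-01,  9.29641721e-03, -9.90362268e-01,
         8.45339499e-01],
       [ 0.00000000e+00,  0.00000000e+00,  0.00000000e+00,
         1.00000000e+00]])}
tray 0.65 280 205 [0.575 0.018 0.029]
tray 0.53 435 276 [ 0.407 -0.351  0.016]
tray_lip 0.74 279 225 [0.528 0.021 0.017]
tray_stop 0.6 281 187 [0.621 0.017 0.02 ]
rake 0.78 175 233 [0.506 0.255 0.063]
rake_grip 0.82 169 231 [0.511 0.268 0.066]
rake_grip 0.39 433 227 [ 0.522 -0.347  0.03 ]
rake_grip 0.29 177 231 [0.511 0.251 0.063]
coaster 0.97 175 226 [0.522 0.254 0.067]
board 0.73 178 232 [0.509 0.248 0.062]
board 0.66 415 248 [ 0.473 -0.306  0.016]
board 0.21 178 228 [0.518 0.248 0.063]
butter_dish 0.68 241 134 [0.744 0.111 0.056]
butter_dish 0.46 418 250 [ 0.468 -0.314  0.013]
butter_dish 0.36 437 272 [ 0.416 -0.353  0.026]
glass_plate 0.94 335 133 [ 0.763 -0.117  0.005]
fork 0.76 297 276 [ 0.406 -0.023  0.003]
fork 0.27 280 223 [0.533 0.018 0.021]
bed_1 0.63 263 204 [0.577 0.058 0.037]
bed_1 0.62 274 205 [0.574 0.031 0.039]
bed_1 0.6 295 204 [ 0.576 -0.019  0.038]
bed_1 0.46 285 203 [0.579 0.005 0.035]
bed_1 0.45 337 241 [ 0.489 -0.119  0.021]
top_1 0.73 438 274 [ 0.412 -0.353  0.031]
top_1 0.69 400 276 [ 0.407 -0.265  0.032]
top_1 0.62 435 226 [ 0.524 -0.351  0.031]
top_1 0.61 479 180 [ 0.638 -0.469  0.016]
top_1 0.55 415 227 [ 0.522 -0.304  0.029]
top_1 0.52 177 232 [0.508 0.25  0.064]
```

```bash
python3 - <<'E'
import cv2
a=cv2.imread("pics/top0.png")[90:310,110:510]; cv2.imwrite("pics/top0c.png",cv2.resize(a,None,fx=2,fy=2,interpolation=cv2.INTER_CUBIC))
E
```

```text
(no output)
```

View pics/top0c.png

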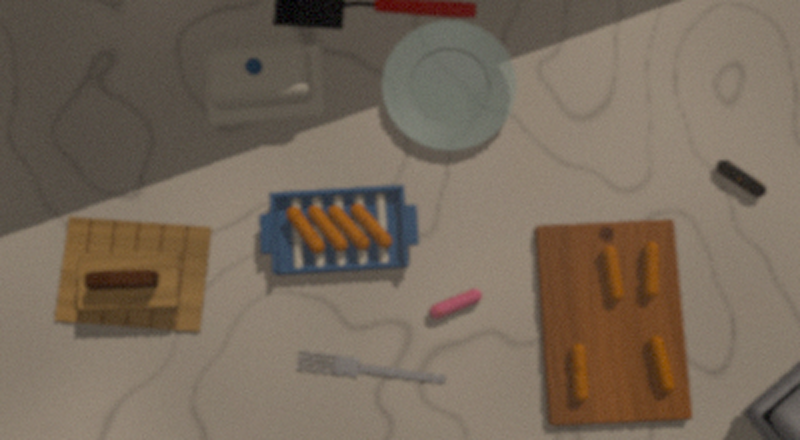

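View pics/sc0.png

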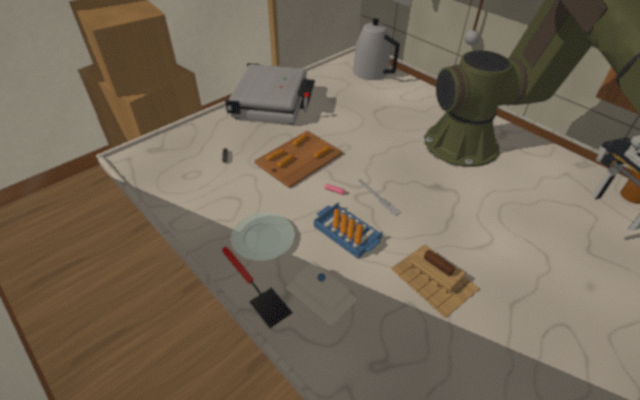

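The top crop shows the tray in the middle with four askew croquettes, around crop (340,228). The rake stands on its coaster at left, with its dark grip at (120,280). There are four croquettes on the board, at (613,273), (650,270), (577,374) and (660,365). The pink stick at (455,303) and the black one at (741,178) are decoys lying off the board and tray. I'll measure everything now.

```bash
cat >> h.py <<'E'
def ontop(pix,z,n="top"):
    P=ctrl.camera_params(n);F=f(P);T=np.linalg.inv(np.array(P["camera_from_world"]))
    pix=np.atleast_2d(pix).astype(float)
    r=np.c_[(pix[:,0]-P["cx"])/F,(pix[:,1]-P["cy"])/F,np.ones(len(pix))]@T[:3,:3].T
    o=T[:3,3]; return (o+r*((z-o[2])/r[:,2])[:,None])[:,:2]
def blobs(m,amin=20):
    n,l,s,c=cv2.connectedComponentsWithStats(m.astype(np.uint8)); return [np.argwhere(l==i)[:,::-1] for i in range(1,n) if s[i,4]>=amin]
def rect(q): # centre,(long,short),angle of long (rad)
    (c,(w,h),a)=cv2.minAreaRect(q.astype(np.float32)*1000)
    if w<h: w,h,a=h,w,a+90
    return np.round(np.array(c)/1000,4),round(w),round(h),round((a+90)%180-90,1)
E
python3 - <<'E'
from h import *
z=np.load("top0.npz");p=z["p"];W=z["W"]
hsv=cv2.cvtColor(p,cv2.COLOR_RGB2HSV)
H,S,V=[hsv[...,i].astype(int) for i in range(3)]
for name,pt in dict(croq=(263,204),topc=(400,276),board=(415,248),coaster=(150,210),grip=(172,231),block=(180,242),tray=(250,224)).items(): print(name,hsv[pt[1],pt[0]])
def rep(n,m,zz,amin=20):
    for b in blobs(m,amin): print(n,len(b),b.mean(0).round(0),"c",ontop(b.mean(0),zz).round(4),rect(ontop(b,zz)),"z",np.percentile(W[b[:,1],b[:,0],2],[50,95]).round(3))
rep("tray",(H>98)&(H<125)&(S>90),0.02,100)
rep("crq",(H>=9)&(H<20)&(S>190)&(V>90),0.03)
rep("top",(H>=9)&(H<20)&(S>190)&(V>90),0.023)
rep("grip",(H<12)&(S>100)&(V<110),0.065)
print(ctrl.camera_params("wrist"))
for l in ["fork","glass_plate","butter_dish"]:pass
E
```

```text
croq [ 15 201 151]
topc [ 15 210 137]
board [ 13 164 115]
coaster [ 17 134 124]
grip [ 15 184  61]
block [ 18 145  88]
tray [108  93  90]
tray 222 [248. 209.] c [[0.5679 0.0974]] (array([0.5655, 0.0984]), 77, 31, 11.2) z [0.019 0.029]
crq 78 [295. 202.] c [[ 0.5833 -0.0186]] (array([ 0.5825, -0.0182]), 58, 10, 44.8) z [0.036 0.04 ]
crq 109 [263. 204.] c [[0.5771 0.0597]] (array([0.5776, 0.0603]), 61, 13, 34.3) z [0.036 0.038]
crq 103 [274. 204.] c [[0.5787 0.0323]] (array([0.5798, 0.0329]), 59, 14, 35.9) z [0.036 0.038]
crq 87 [284. 203.] c [[0.5807 0.008 ]] (array([0.5795, 0.0088]), 59, 12, 45.0) z [0.036 0.039]
crq 140 [436. 224.] c [[ 0.5285 -0.354 ]] (array([ 0.529 , -0.3543]), 62, 14, -2.5) z [0.031 0.034]
crq 142 [417. 226.] c [[ 0.5241 -0.3087]] (array([ 0.5234, -0.3089]), 65, 17, 7.4) z [0.031 0.035]
crq 190 [441. 271.] c [[ 0.4182 -0.3613]] (array([ 0.4173, -0.362 ]), 70, 17, 13.7) z [0.031 0.033]
crq 169 [400. 275.] c [[ 0.4094 -0.2649]] (array([ 0.4087, -0.2648]), 62, 17, 1.5) z [0.031 0.034]
top 78 [295. 202.] c [[ 0.5843 -0.0181]] (array([ 0.5835, -0.0178]), 59, 10, 44.8
[... 1637 characters left out ...]
2911]] (array([ 0.5665, -0.2912]), 16, 11, -2.0) z [0.015 0.017]
grip 134 [170. 230.] c [[0.5141 0.2657]] (array([0.5142, 0.2652]), 76, 16, 89.9) z [0.065 0.067]
grip 53 [504. 332.] c [[ 0.2887 -0.4815]] (array([ 0.2891, -0.4829]), 22, 22, 43.9) z [0.097 0.105]
{'vertical_fov': 65.70646984690485, 'cx': 314.04767256446377, 'cy': 197.72108128756582, 'mount': array([[ 9.99999845e-01, -2.88721052e-06, -5.57342086e-04,
        -4.86825844e-06],
       [ 1.35047220e-04,  9.71442909e-01,  2.37273377e-01,
        -6.80921514e-02],
       [ 5.40740959e-04, -2.37273415e-01,  9.71442759e-01,
        -1.79653975e-01],
       [ 0.00000000e+00,  0.00000000e+00,  0.00000000e+00,
         1.00000000e+00]])}
```

```bash
python3 -m inch '[5,5.5,0,0,0,0.18,1, 5,5.5,0,0,0,0.18,1, 5,4.5,0,0,0,0.18,1, 4,4,0,0,0,0.18,1, 2,3,0,0,0,0.18,1, 0,0,0,0,0,0.18,1, 0,0,0,0,0,0.06,1]'
```

```text
time_s: 1.58
ee_pos: [0.5013, 0.4984, 0.205]
eef_rot: [3.141, 0.0, -0.007]
force: [-0.8, -0.5, 1.1]
grip_width: 0.0942
```

```bash
python3 -m inch '[0.4,5.5,0,0,0,0,1, 0.4,5.5,0,0,0,0,1, 0.5,5.5,0,0,0,0,1, 0,3.5,0,0,0,0,1, 0,0,0,0,0,0,1,0,0,0,0,0,0,1]'
cat >> h.py <<'E'
def wr():
    o=ctrl.get_obs();p,d=ctrl.camera("wrist");P=ctrl.camera_params("wrist")
    T=np.eye(4);T[:3,:3]=R.from_euler("xyz",o["eef_rot"]).as_matrix();T[:3,3]=o["ee_pos"]
    return p,d,(T@np.array(P["mount"]),f(P),P["cx"],P["cy"])
def onw(pix,z,K):
    T,F,cx,cy=K;pix=np.atleast_2d(pix).astype(float);a=pix-[cx,cy];r=np.hypot(*a.T)+1e-9;t=r/F
    ray=np.c_[a/r[:,None]*np.sin(t)[:,None],np.cos(t)]@T[:3,:3].T
    o=T[:3,3];return (o+ray*((z-o[2])/ray[:,2])[:,None])[:,:2]
def towpix(X,K):
    T,F,cx,cy=K;c=(np.atleast_2d(X)-T[:3,3])@T[:3,:3];t=np.arctan2(np.hypot(c[:,0],c[:,1]),c[:,2]);a=np.arctan2(c[:,1],c[:,0])
    return np.c_[cx+F*t*np.cos(a),cy+F*t*np.sin(a)]
def ortho(p,K,z,x0,x1,y0,y1,s): # top view at height z; s px/mm; up=+x, left=+y
    xs=np.arange(x1,x0,-.001/s);ys=np.arange(y1,y0,-.001/s);Y,X=np.meshgrid(ys,xs)
    q=towpix(np.c_[X.ravel(),Y.ravel(),np.full(X.size,z)],K).astype(np.float32).reshape(X.shape+(2,))
    return cv2.remap(p,q[...,0],q[...,1],cv2.INTER_LINEAR)
E
python3 - <<'E'
from h import *
p,d,K=wr();np.savez("w1.npz",p=p,d=d,T=K[0]);save(p,"w1.png")
for l in ["rake","rake_grip","coaster"]:
    for r in ctrl.place_of("wrist",l)[:2]: print(l,r, onw(r["centre"],{"rake":.005,"rake_grip":.065,"coaster":0}[l],K))
E
```

```text
time_s: 2.33
ee_pos: [0.5134, 0.2993, 0.2055]
eef_rot: [-3.141, -0.0, -0.002]
force: [-0.0, 0.8, 0.4]
grip_width: 0.094
rake {'centre': [315.5, 201.8], 'score': 0.61} [[0.51543937 0.26923876]]
rake_grip {'centre': [312.5, 212.1], 'score': 0.92} [[0.51197482 0.27331104]]
```

View pics/w1.png

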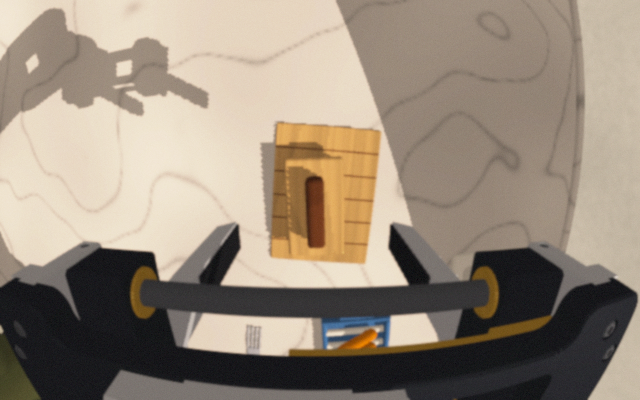

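The wrist view shows the coaster around pixel (325,190) and the rake's dark grip at (315,212). I'll fit the grip, block and coaster.

```bash
python3 - <<'E'
from h import *
z=np.load("w1.npz");p=z["p"];P=ctrl.camera_params("wrist");K=(z["T"],f(P),P["cx"],P["cy"])
g=ortho(p,K,.065,.42,.62,.15,.38,4);hsv=cv2.cvtColor(g,cv2.COLOR_RGB2HSV)
m=(hsv[...,2]<125)&(hsv[...,1]>150)&(hsv[...,0]<13)
for b in blobs(m,3000):
    q=np.c_[.62-b[:,1]/4000,.38-b[:,0]/4000];print("grip@.065",rect(q),q.mean(0),len(b))
c=ortho(p,K,.039,.42,.62,.15,.38,3);save(c,"oblk.png")
c2=ortho(p,K,.005,.42,.62,.15,.38,3);cv2.imwrite("pics/o2.png",cv2.cvtColor(np.hstack([c[:,:],c2[:,:]])[:, :],cv2.COLOR_RGB2BGR)); print(c.shape)
cv2.imwrite("pics/o2.png",cv2.resize(cv2.imread("pics/o2.png"),(800,round(800*c.shape[0]/c.shape[1]/2))))
E
```

```text
grip@.065 (array([0.5138, 0.2729]), 79, 18, -88.9) [0.51396328 0.27329356] 20547
(600, 690, 3)
```

View pics/o2.png

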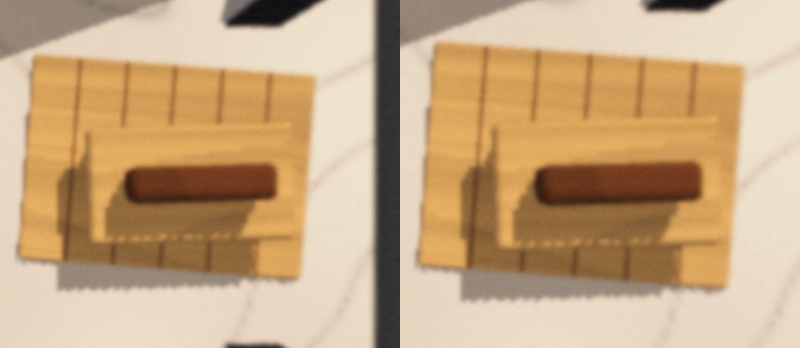

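```bash
python3 -m inch '[0.06,2.6,3,0,0,-0.02,0.6, 0,0,5,0,0,0,0.6, 0,0,5,0,0,0,0.6, 0,0,2,0,0,0,0.6, 0,0,1.25,0,0,0,0.6, 0,0,0,0,0,0,0.6, 0,0,0,0,0,0,0, 0,0,0,0,0,0,0,0,0,0,0,0,0,0,0,0,0,0,0,0,0,0,0,0,0,0,0,0]' 45
python3 - <<'E'
from h import *
o=ctrl.get_obs();print(o["ee_pos"],o["eef_rot"],o["grip_width"])
E
```

```text
time_s: 3.9
ee_pos: [0.514, 0.2728, 0.0431]
eef_rot: [-3.141, -0.0, 0.018]
force: [0.5, -0.9, 2.3]
grip_width: 0.0195
[0.51402929 0.27282461 0.04313675] [-3.14145015e+00 -2.72086623e-04  1.78802195e-02] 0.019479394555460283
```

```bash
python3 -m inch '[0,0,-1,0,0,0,0, 0,0,-3,0,0,0,0, 0,0,-5,0,0,0,0, 0,0,-5,0,0,0,0, 0,2,-5,0,0,0,0, 0,5,-1.7,0,0,0,0, 1.5,6,0,0,0,0,0, 1.5,6,0,0,0,0,0, 1.5,6,0,0,0,0,0,1.5,6,0,0,0,0,0, 0,5,0,0,0,0,0, 0,2,0,0,0,0,0, 0,0,0,0,0,0,0,0,0,0,0,0,0,0,0,0,0,0,0,0,0]'
python3 - <<'E'
from h import *
o=ctrl.get_obs();print(o["ee_pos"],o["eef_rot"],o["grip_width"],o["force"])
p,d,K=wr();np.savez("w2.npz",p=p,d=d,T=K[0]);save(p,"w2.png")
for l in ["tray","tray_lip","tray_stop","rake_grip","bed_1"]:
    for r in ctrl.place_of("wrist",l)[:5]: print(l,r, onw(r["centre"],{"tray":.0,"tray_lip":.0185,"tray_stop":.028,"bed_1":.027}.get(l,.21),K))
E
```

```text
time_s: 5.78
ee_pos: [0.5808, -0.1047, 0.2501]
eef_rot: [-3.142, -0.0, 0.02]
force: [-0.2, -0.3, -1.4]
grip_width: 0.0193
[ 0.58082484 -0.10473628  0.25012992] [-3.14151863e+00 -1.57329426e-04  1.96486436e-02] 0.019326962904414737 [-0.24399545 -0.2771837  -1.35402767]
tray {'centre': [311.5, 82.0], 'score': 0.98} [[0.57510417 0.02123518]]
tray_lip {'centre': [281.3, 77.7], 'score': 0.64} [[0.53549878 0.024397  ]]
tray_stop {'centre': [347.9, 75.1], 'score': 0.62} [[0.62194809 0.02815972]]
tray_stop {'centre': [314.0, 48.1], 'score': 0.3} [[0.57772646 0.06315705]]
bed_1 {'centre': [315.9, 89.0], 'score': 0.96} [[0.581229   0.00848635]]
bed_1 {'centre': [244.5, 185.1], 'score': 0.92} [[ 0.48749464 -0.1193364 ]]
bed_1 {'centre': [317.1, 108.8], 'score': 0.81} [[ 0.58327978 -0.0173969 ]]
bed_1 {'centre': [311.1, 50.0], 'score': 0.8} [[0.57403816 0.06072   ]]
bed_1 {'centre': [311.4, 67.9], 'score': 0.61} [[0.57491075 0.03640817]]
```

View pics/w2.png

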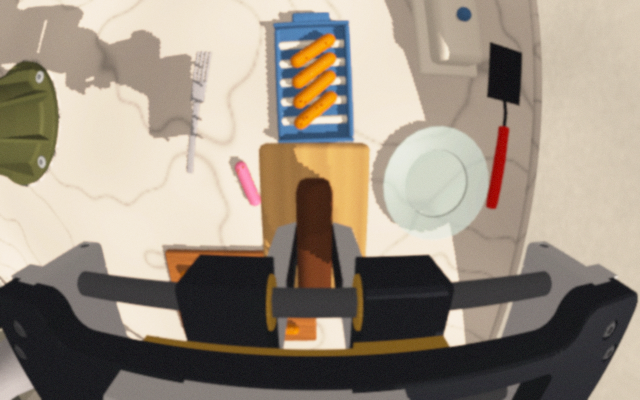

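The wrist view shows the whole tray around (315,80), with the rake well held. I'll rectify it at rib height.

```bash
python3 - <<'E'
from h import *
z=np.load("w2.npz");p=z["p"];P=ctrl.camera_params("wrist");K=(z["T"],f(P),P["cx"],P["cy"])
X0,X1,Y0,Y1=.515,.635,-.08,.12
g=ortho(p,K,.0185,X0,X1,Y0,Y1,4);hsv=cv2.cvtColor(g,cv2.COLOR_RGB2HSV);H,S,V=[hsv[...,i].astype(int) for i in range(3)]
def w(b): return np.c_[X1-b[:,1]/4000,Y1-b[:,0]/4000]
m=(S<70)&(V>150)
for b in blobs(m,150):
    q=w(b)
    if abs(q[:,0].mean()-.577)<.04 and abs(q[:,1].mean()-.02)<.06: print("rib",rect(q),len(b),q.min(0),q.max(0))
g2=ortho(p,K,.0275,X0,X1,Y0,Y1,4);h2=cv2.cvtColor(g2,cv2.COLOR_RGB2HSV)
m2=(h2[...,0]<22)&(h2[...,1]>150)&(h2[...,2]>120)
for b in blobs(m2,800): print("croq",rect(w(b)),len(b))
save(g,"ot.png")
E
```

```text
rib (array([0.5751, 0.0286]), 183, 120, -90.0) 70795 [ 0.51525 -0.06275] [0.635 0.12 ]
rib (array([ 0.5988, -0.0306]), 73, 33, 44.7) 10377 [ 0.5615  -0.04525] [0.62175 0.00275]
rib (array([0.6049, 0.0207]), 28, 12, 22.6) 2358 [0.594 0.01 ] [0.6185 0.0285]
rib (array([0.607, 0.043]), 25, 12, 52.7) 2092 [0.595   0.03625] [0.617   0.05375]
rib (array([0.6039, 0.0678]), 29, 13, 48.6) 2201 [0.5895 0.061 ] [0.61575 0.08   ]
rib (array([0.5529, 0.0701]), 47, 14, 3.4) 6841 [0.5295  0.06225] [0.576   0.07725]
rib (array([ 0.5445, -0.0341]), 18, 12, -3.8) 2803 [ 0.5355 -0.04  ] [ 0.554  -0.0275]
rib (array([ 0.5424, -0.008 ]), 16, 12, 0.0) 2616 [ 0.53425 -0.01425] [ 0.5505  -0.00175]
rib (array([0.5393, 0.044 ]), 16, 14, 14.7) 2584 [0.531   0.03675] [0.54875 0.04975]
rib (array([0.5407, 0.0179]), 16, 13, 0.0) 2647 [0.5325 0.0115] [0.549   0.02425]
croq (array([ 0.5811, -0.0184]), 66, 17, 41.7) 16494
croq (array([0.5782, 0.0216]), 83, 38, 41.3) 35336
croq (array([0.576 , 0.0608]), 67, 18, 36.7) 17598
croq (array([ 0.5209, -0.0729]), 14, 11, -90.0) 914
```

View pics/ot.png

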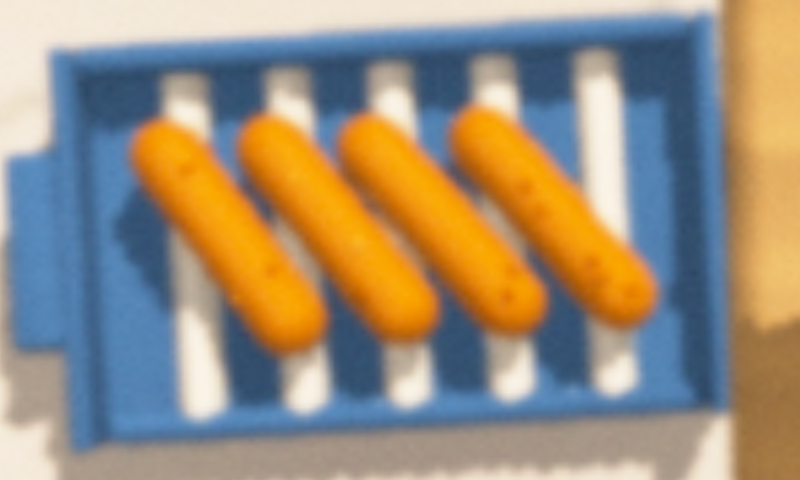

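Ribs in the 4 px/mm ortho: near ends (203,415), (306,412), (408,405), (511,400), (614,393); far ends (188,72) to (598,52). That puts the tray at about (0.5765, 0.020) with yaw about 0.049. The croquettes slant about 38°, with their near ends towards -y. Next I'll check how the rake sits in the hand.

```bash
python3 - <<'E'
from h import *
z=np.load("w2.npz");p=z["p"];P=ctrl.camera_params("wrist");K=(z["T"],f(P),P["cx"],P["cy"])
print("block",onw([[261,144],[368,144],[313,179]],.246,K)[:2],"grip end",onw([313,179],.272,K))
n=ortho(p,K,.246,.53,.63,-.07,-.02,6);h=cv2.cvtColor(n,cv2.COLOR_RGB2HSV);m=(h[...,0]>10)&(h[...,0]<25)&(h[...,1]>90)&(h[...,2]>110)
b=max(blobs(m),key=len);top=[(c,b[b[:,0]==c][:,1]) for c in range(0,300,20)]
for r in range(40,600,40):
    c=b[b[:,1]==r]; 
    if len(c): print(round(.63-r/6000,4),"ymax",round(-.02-c[:,0].min()/6000,4))
for c in range(100,300,40):
    q=b[b[:,0]==c]
    if len(q): print(round(-.02-c/6000,4),"x",(.63-q[:,1].max()/6000).round(4),(.63-q[:,1].min()/6000).round(4))
E
```

```text
block [[ 0.54839826 -0.04894997]
 [ 0.61232588 -0.04768898]] grip end [[ 0.5798887  -0.06503817]]
0.61 ymax -0.0478
0.6033 ymax -0.0473
0.5967 ymax -0.0475
0.59 ymax -0.0478
0.5833 ymax -0.048
0.5767 ymax -0.0482
0.57 ymax -0.0483
0.5633 ymax -0.0487
0.5567 ymax -0.0483
0.55 ymax -0.049
-0.05 x 0.5483 0.6127
-0.0567 x 0.5473 0.613
-0.0633 x 0.5473 0.6132
```

```bash
python3 -m inch '[-1.8,-3.7,0,0,0,0,0, -1.8,-3.7,0,0,0,0,0, -1.73,-3.53,0,0,0,-0.029,0, 0,0,5,0,0,0,0, 0,0,5,0,0,0,0, 0,0,4.5,0,0,0,0,0,0,2.5,0,0,0,0, 0,0,0,0,0,0,0, 0,0,0,0,0,0,0]'
python3 - <<'E'
from h import *
o=ctrl.get_obs();print(o["ee_pos"],o["eef_rot"],o["grip_width"],o["force"])
print("want .5253 .0035 .0586")
E
```

```text
time_s: 7.2
ee_pos: [0.5262, 0.0022, 0.0812]
eef_rot: [3.141, -0.002, 0.047]
force: [-0.9, -1.0, -1.0]
grip_width: 0.0195
[0.52615511 0.00224867 0.08123905] [ 3.14142024e+00 -1.65916915e-03  4.70250101e-02] 0.019473087318786688 [-0.88415512 -0.95363565 -0.96109871]
want .5253 .0035 .0586
```

```bash
python3 -m inch '[-0.1,-0.13,1.2,0,0,0,0, 0,0,1.06,0,0,0,0, 0,0,0,0,0,0,0]'
python3 -m inch '[0.3,0,0,0,0,0,0, 0.1,-0.3,0,0,0,0,0, 0.1,-0.3,0,0,0,0,0, 0,-0.3,0,0,0,0,0, 0,-0.3,0,0,0,0,0,0,-0.3,0,0,0,0,0,0,0,0,0,0,0,0]'
python3 - <<'E'
from h import *
o=ctrl.get_obs();print(o["ee_pos"],o["eef_rot"],o["grip_width"],o["force"])
p,d,K=wr();save(p[150:400],"w3.png")
p,d,W=cloud("scene");save(cv2.resize(p[170:280,290:420],None,fx=5,fy=5,interpolation=cv2.INTER_CUBIC),"s3.png")
E
```

```text
time_s: 7.58
ee_pos: [0.5239, 0.0035, 0.0564]
eef_rot: [-3.141, 0.002, 0.047]
force: [0.1, -0.0, -1.5]
grip_width: 0.0199
time_s: 8.45
ee_pos: [0.5287, 0.019, 0.0574]
eef_rot: [-3.142, 0.0, 0.047]
force: [0.4, 0.9, -1.3]
grip_width: 0.0198
[0.52869149 0.01897583 0.05736247] [-3.14153664e+00  1.11238990e-05  4.72970596e-02] 0.019759065782639595 [ 0.42900068  0.85845874 -1.32139127]
```

View pics/s3.png

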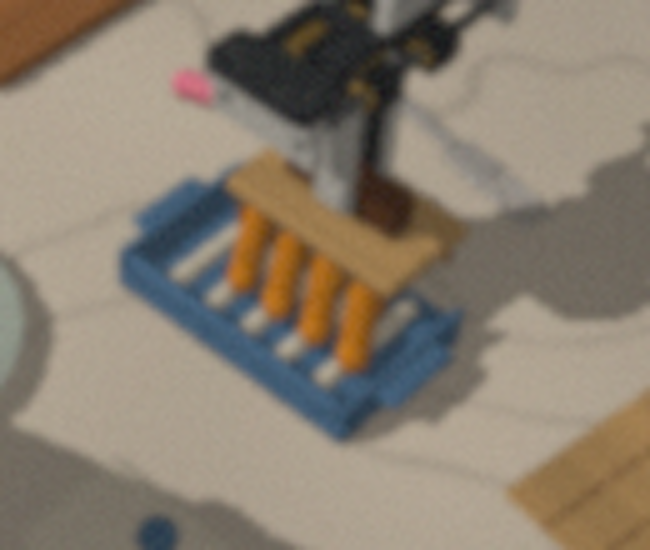

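The scene crop shows the teeth in place behind the near ends. The four croquettes lean less, each still crossing a rib at its far end. Next I'll comb forward.

```bash
python3 -m inch '[0.4,0,-0.12,0,0,0,0, 0.4,0,0,0,0,0,0, 0.4,0,0,0,0,0,0,0.4,0,0,0,0,0,0,0.4,0,0,0,0,0,0,0.4,0,0,0,0,0,0,0.4,0,0,0,0,0,0,0.4,0,0,0,0,0,0,0.4,0,0,0,0,0,0,0.4,0,0,0,0,0,0,0.4,0,0,0,0,0,0,0.4,0,0,0,0,0,0,0,0,0,0,0,0,0]'
python3 - <<'E'
from h import *
o=ctrl.get_obs();print(o["ee_pos"],o["eef_rot"],o["grip_width"],o["force"])
p,d,K=wr();save(p,"w4.png")
p,d,W=cloud("scene");save(cv2.resize(p[170:280,290:420],None,fx=5,fy=5,interpolation=cv2.INTER_CUBIC),"s4.png")
E
```

```text
time_s: 10.18
ee_pos: [0.577, 0.021, 0.0586]
eef_rot: [-3.142, -0.0, 0.047]
force: [0.2, 1.8, -1.8]
grip_width: 0.0196
[0.57699834 0.02103033 0.0585621 ] [-3.14155301e+00 -4.40895104e-04  4.69950547e-02] 0.01964220430202257 [ 0.18819768  1.77169941 -1.83131723]
```

View pics/s4.png

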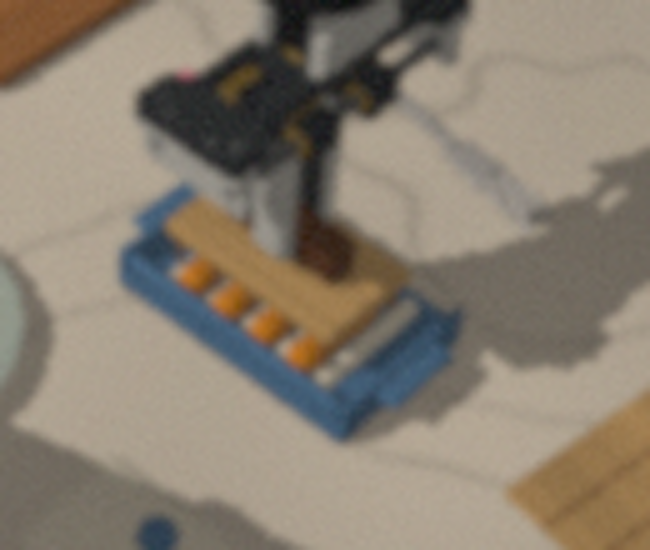

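```bash
python3 -m inch '[0.4,0,0,0,0,0,0, 0,0.15,0,0,0,0,0, 0,-0.3,0,0,0,0,0, 0,0.15,0,0,0,0,0,-0.6,0,0,0,0,0,0, 0,0,0,0,0,0,0, 0,0,-1,0,0,0,0, 0,0,-2,0,0,0,0, 0,0,-4,0,0,0,0, 0,0,-5,0,0,0,0, 0,-2,0,0,0,0.047,0, -1,-4,0,0,0,0,0, -1.5,-5,0,0,0,0,0, -1.5,-5,0,0,0,0,0, -1,-5,0,0,0,0,0, -0.3,-4.5,0,0,0,0,0,0,0,0,0,0,0,0,0,0,0,0,0,0,0]'
python3 - <<'E'
from h import *
o=ctrl.get_obs();print(o["ee_pos"],o["eef_rot"],o["grip_width"],o["force"])
p,d,K=wr();save(p,"w5.png");np.savez("w5.npz",p=p,d=d,T=K[0])
p,d,W=cloud("top");np.savez("top1.npz",p=p,W=W)
hsv=cv2.cvtColor(p,cv2.COLOR_RGB2HSV);H,S,V=[hsv[...,i].astype(int) for i in range(3)]
for b in blobs((H>=9)&(H<20)&(S>185)&(V>80)): 
    if b[:,1].mean()>150 : print(len(b),rect(ontop(b,.021)),"z",np.percentile(W[b[:,1],b[:,0],2],[50,95]).round(3))
save(cv2.resize(p[175:240,220:335],None,fx=6,fy=6,interpolation=cv2.INTER_CUBIC),"t5.png")
E
```

```text
time_s: 12.52
ee_pos: [0.5208, 0.2754, 0.1789]
eef_rot: [3.141, -0.0, 0.0]
force: [0.0, 0.3, -0.8]
grip_width: 0.0198
[0.520845   0.27539523 0.1788902 ] [ 3.1414044e+00 -2.8518349e-04  4.7049533e-05] 0.019818687270593043 [ 0.03557229  0.25428747 -0.84156401]
103 (array([0.5864, 0.0342]), 59, 11, 4.7) z [0.03  0.032]
100 (array([0.5876, 0.0091]), 57, 10, 0.7) z [0.03  0.032]
96 (array([ 0.5876, -0.0177]), 57, 10, 0.5) z [0.03  0.032]
116 (array([0.584 , 0.0614]), 59, 12, 1.1) z [0.029 0.032]
166 (array([ 0.5299, -0.3547]), 63, 19, -2.6) z [0.031 0.034]
165 (array([ 0.5254, -0.3111]), 64, 18, 7.4) z [0.031 0.034]
224 (array([ 0.4166, -0.3636]), 70, 20, 13.0) z [0.031 0.034]
191 (array([ 0.4093, -0.2658]), 65, 20, 2.6) z [0.031 0.034]
```

View pics/t5.png

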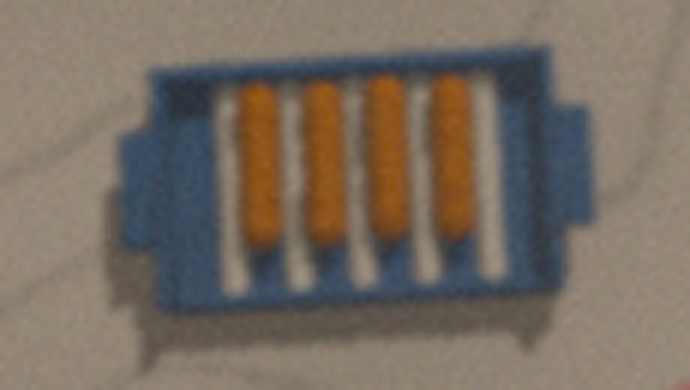

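The top crop shows all four seated straight, one per flute, against the far stop at about (262,165), (323,160), (388,155) and (452,155). Their tops are at 30 mm, as expected. Now I'll stand the rake on its coaster.

```bash
python3 -m inch '[0.15,-0.05,4,0,0,0,0, 0,0,4,0,0,0,0, 0,0,3.5,0,0,0,0, 0,0,1.5,0,0,0,0, 0,0,0.4,0,0,0,0, 0,0,0.1,0,0,0,0, 0,0,0,0,0,0,0, 0,0,0,0,0,0,0.3,0,0,0,0,0,0,0.6, 0,0,0,0,0,0,0.6]'
python3 -m inch '[0,0,-1,0,0,0,0.6, 0,0,-4,0,0,0,0.6, 0,0,-5,0,0,0,0.6, 0,0,-5,0,0,0,0.7, 0,5,-3,0,0,0,1, 0,6,0,0,0,0,1, 0,6,0,0,0,0,1, 0,6,0,0,0,0,1, 0,6,0,0,0,0,1,0,6,0,0,0,0,1,0,6,0,0,0,0,1,0,6,0,0,0,0,1,-2,3,0,0,0,0,1,-2,0,0,0,0,0,1,0,0,0,0,0,0,1,0,0,0,0,0,0,1]'
python3 - <<'E'
from h import *
o=ctrl.get_obs();print(o["ee_pos"],o["eef_rot"])
p,d,K=wr();save(p,"w6.png");np.savez("w6.npz",p=p,d=d,T=K[0])
g=ortho(p,K,.023,.34,.60,-.42,-.2,4);hsv=cv2.cvtColor(g,cv2.COLOR_RGB2HSV);H,S,V=[hsv[...,i].astype(int) for i in range(3)];save(cv2.resize(g,None,fx=.5,fy=.5),"o6.png")
for b in blobs((H>=9)&(H<24)&(S>170)&(V>130),1500): print(len(b),rect(np.c_[.60-b[:,1]/4000,-.2-b[:,0]/4000]))
for r in ctrl.place_of("wrist","top_1"): print(r["score"],r["centre"],onw(r["centre"],.023,K).round(4))
E
```

```text
time_s: 13.88
ee_pos: [0.5223, 0.2764, 0.0438]
eef_rot: [-3.141, -0.0, 0.0]
force: [0.1, -0.0, 0.1]
grip_width: 0.0449
time_s: 15.88
ee_pos: [0.4829, -0.2234, 0.2241]
eef_rot: [3.141, -0.001, 0.0]
force: [0.8, 0.5, 0.9]
grip_width: 0.0937
[ 0.48285481 -0.22335736  0.22410458] [ 3.14122417e+00 -8.55594634e-04  4.79547236e-04]
482561 (array([ 0.468 , -0.3022]), 231, 158, 2.3)
0.94 [255.9, 211.7] [[ 0.4079 -0.267 ]]
0.86 [408.7, 329.5] [[ 0.6327 -0.4624]]
0.73 [264.9, 277.5] [[ 0.4146 -0.3631]]
0.66 [344.1, 239.6] [[ 0.523  -0.3053]]
0.55 [348.8, 271.6] [[ 0.5312 -0.3532]]
```

View pics/w6.png

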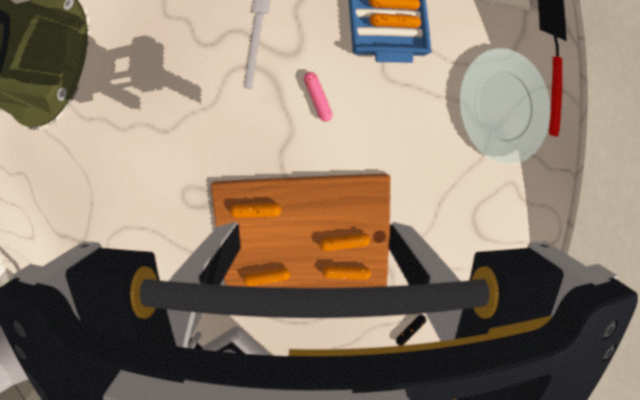

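The wrist view shows the four croquettes on the board at (256,211), (344,240), (265,277) and (347,271). The pink stick (318,97) and the black one (410,330) lie off the board. Now I'll segment them precisely.

```bash
cat >> h.py <<'E'
def tops(p,K,z=.023,box=(.34,.60,-.42,-.2),amin=2500):
    x0,x1,y0,y1=box;g=ortho(p,K,z,x0,x1,y0,y1,4);hsv=cv2.cvtColor(g,cv2.COLOR_RGB2HSV);H,S,V=[hsv[...,i].astype(int) for i in range(3)]
    m=(H>=13)&(H<24)&(S>200)&(V>150);out=[]
    for b in blobs(m,amin): out.append((len(b),)+rect(np.c_[x1-b[:,1]/4000,y1-b[:,0]/4000]))
    return out
E
python3 - <<'E'
from h import *
z=np.load("w6.npz");p=z["p"];P=ctrl.camera_params("wrist");K=(z["T"],f(P),P["cx"],P["cy"])
hsv=cv2.cvtColor(p,cv2.COLOR_RGB2HSV)
for c,r in [(256,211),(344,240),(265,275),(347,271),(300,195),(300,250)]: print(hsv[r,c])
for t in tops(p,K): print(t)
E
```

```text
[ 16 255 197]
[ 15 243 176]
[ 16 255 163]
[ 16 255 181]
[ 13 193 172]
[ 13 186 185]
(17721, array([ 0.5283, -0.3578]), 70, 23, 3.6)
(17238, array([ 0.5242, -0.3118]), 71, 22, 13.5)
(17154, array([ 0.4174, -0.3659]), 73, 22, 17.2)
(18033, array([ 0.4071, -0.2672]), 71, 20, 6.3)
```

```bash
cat >> h.py <<'E'
def pca(q):
    c=q.mean(0);w,v=np.linalg.eigh(np.cov((q-c).T));a=np.degrees(np.arctan2(*v[::-1,1]));a=(a+90)%180-90
    return c.round(4),round(a,1),(np.sqrt(w[::-1])*1000).round(1)
def segs(p,K,z,box,S0=215,V0=150,amin=2000):
    x0,x1,y0,y1=box;g=ortho(p,K,z,x0,x1,y0,y1,4);hsv=cv2.cvtColor(g,cv2.COLOR_RGB2HSV);H,S,V=[hsv[...,i].astype(int) for i in range(3)]
    for b in blobs((H>=14)&(H<24)&(S>S0)&(V>V0),amin):
        q=np.c_[x1-b[:,1]/4000,y1-b[:,0]/4000];print(len(b),pca(q),rect(q))
E
python3 - <<'E'
from h import *
z=np.load("w6.npz");p=z["p"];P=ctrl.camera_params("wrist");K=(z["T"],f(P),P["cx"],P["cy"])
for V0 in (150,190): segs(p,K,.023,(.34,.60,-.42,-.2),225,V0,1000);print()
for n in ("top0","top1"):
    t=np.load(n+".npz");p=t["p"];hsv=cv2.cvtColor(p,cv2.COLOR_RGB2HSV);H,S,V=[hsv[...,i].astype(int) for i in range(3)]
    for b in blobs((H>=9)&(H<20)&(S>185)&(V>80)):
        if b[:,0].mean()>350: print(n,len(b),pca(ontop(b,.023)))
E
python3 -c "
import cv2;a=cv2.imread('pics/o6.png');print(a.shape);cv2.imwrite('pics/o6.png',a)"
```

```text
14694 (array([ 0.5297, -0.3564]), np.float64(-2.4), array([18.1,  4.2])) (array([ 0.5286, -0.3566]), 66, 17, -0.9)
14359 (array([ 0.5254, -0.3104]), np.float64(8.4), array([18.1,  4.1])) (array([ 0.5246, -0.3106]), 66, 16, 9.5)
14302 (array([ 0.4176, -0.3641]), np.float64(13.1), array([18.7,  4. ])) (array([ 0.4173, -0.3643]), 67, 16, 14.2)
15259 (array([ 0.4074, -0.2663]), np.float64(2.8), array([18.5,  4.2])) (array([ 0.407 , -0.2665]), 67, 17, 3.7)

10746 (array([ 0.5313, -0.3583]), np.float64(-1.8), array([17.6,  3.3])) (array([ 0.5302, -0.3581]), 63, 14, -1.3)
10655 (array([ 0.5267, -0.3119]), np.float64(8.6), array([17.6,  3.2])) (array([ 0.5264, -0.3121]), 63, 13, 9.2)
10333 (array([ 0.4188, -0.3657]), np.float64(13.4), array([18.3,  3. ])) (array([ 0.4185, -0.366 ]), 66, 12, 14.4)
11429 (array([ 0.4085, -0.2679]), np.float64(3.1), array([18.2,  3.4])) (array([ 0.4083, -0.2677]), 65, 14, 2.9)

top0 165 (array([ 0.5285, -0.3558]), np.float64(-2.9), array([17.7,  4.6]))
top0 168 (array([ 0.5237, -0.3107]), np.float64(7.0), array([18.3,  4.6]))
top0 224 (array([ 0.4173, -0.3632]), np.float64(12.8), array([19. ,  5.3]))
top0 188 (array([ 0.409 , -0.2665]), np.float64(2.2), array([17.9,  4.8]))
top1 166 (array([ 0.5282, -0.3558]), np.float64(-4.0), array([18.4,  4.6]))
top1 165 (array([ 0.5245, -0.3102]), np.float64(6.6), array([18.4,  4.5]))
top1 224 (array([ 0.4176, -0.363 ]), np.float64(12.3), array([19.1,  5.3]))
top1 191 (array([ 0.4087, -0.2661]), np.float64(2.1), array([18.4,  4.9]))
(520, 440, 3)
```

View pics/o6.png

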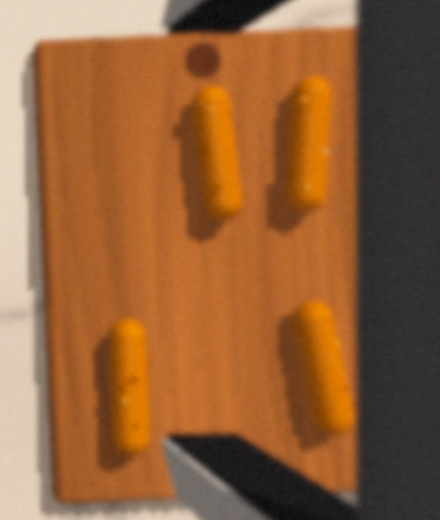

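The ortho view and the top camera agree to about 1 mm and 1°. Pick poses: A (.5285,-.3562,-2.8°), B (.5243,-.3106,7.5°), C (.4175,-.364,13°), D (.4082,-.2665,2.4°). Neighbours in a layer are only 8 mm apart, so I'll grip each croquette end to end, jaws along its length. D goes first.

```bash
python3 -m inch '[-4,2.3,3,0,0,-0.042,1, -3.47,2.01,4,0,0,0,1, 0,0,5,0,0,0,1, 0,0,5,0,0,0,1, 0,0,2.5,0,0,0,1, 0,0,1.16,0,0,0,1, 0,0,0,0,0,0,1]'
python3 -m inch '[0,0,0,0,0,0,0.6, 0,0,0,0,0,0,0.6, 0,0,0,0,0,0,0.6, 0,0,0,0,0,0,0.6, 0,0,0,0,0,0,0.6]' 15
python3 -m inch '[0,0,-0.5,0,0,0,0.6, 0,0,-1.5,0,0,0,0.6, 0,0,-2,0,0,0,0.6, 0,0,-2,0,0,0,0.6, 0,0,0,0,0,0,0.6]'
python3 - <<'E'
from h import *
o=ctrl.get_obs();print(o["ee_pos"],o["eef_rot"],o["grip_width"])
p,d,K=wr();save(p[120:330,160:500],"w7.png")
p,d=ctrl.camera("scene");save(cv2.resize(p[110:200,240:350],None,fx=5,fy=5,interpolation=cv2.INTER_CUBIC),"s7.png")
E
```

```text
time_s: 16.85
ee_pos: [0.4087, -0.268, 0.0169]
eef_rot: [-3.141, 0.0, 0.042]
force: [-0.2, 0.6, 1.2]
grip_width: 0.0942
time_s: 17.48
ee_pos: [0.4087, -0.2684, 0.0174]
eef_rot: [3.141, -0.001, 0.042]
force: [-1.2, 0.3, 6.1]
grip_width: 0.0668
time_s: 18.1
ee_pos: [0.4091, -0.2687, 0.0787]
eef_rot: [3.14, -0.002, 0.042]
force: [-0.2, -1.1, -0.8]
grip_width: 0.0665
[ 0.4090551  -0.26866592  0.07869707] [ 3.13958358e+00 -2.41263232e-03  4.19839104e-02] 0.06653357700125707
```

View pics/w7.png

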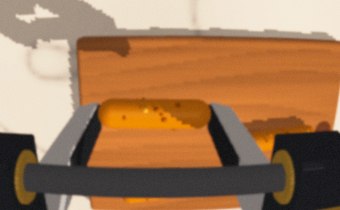

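The crop shows the croquette held end to end between the pads, level, at about (155,112). I'll carry it beside the tray and measure both the held croquette and the bed.

```bash
python3 -m inch '[1,-1,-4,0,0,0,0.6, 3,-3,-5,0,0,0,0.6, 4.5,-4.5,-5,0,0,0,0.6, 4.5,-4.5,0,0,0,0,0.6, 3.5,-3.6,0,0,0,0,0.6, 1.4,-1.5,0,0,0,0,0.6, 0,0,0,0,0,0,0.6,0,0,0,0,0,0,0.6,0,0,0,0,0,0,0.6]'
cat >> h.py <<'E'
def held(V0=120):
    o=ctrl.get_obs();p,d,K=wr();x,y,z=o["ee_pos"];print("tcp",o["ee_pos"].round(4),"yaw",round(o["eef_rot"][2],4),"w",round(o["grip_width"],4))
    print("held:");segs(p,K,z+.0055,(x-.05,x+.05,y-.03,y+.03),190,V0,3000);return p,K
E
python3 - <<'E'
from h import *
p,K=held();np.savez("w8.npz",p=p,T=K[0]);print("bed")
segs(p,K,.025,(.52,.65,-.06,.11),190,120,2000)
X=.52,.65,-.06,.11
save(np.vstack([ortho(p,K,.025,.52,.65,-.06,.11,4),ortho(p,K,.225,.52,.65,-.14,.03,4)[:300]])[:600],"o8.png")
E
```

```text
time_s: 19.32
ee_pos: [0.5672, -0.0939, 0.2034]
eef_rot: [3.141, -0.0, 0.04]
force: [0.3, -0.3, 0.2]
grip_width: 0.0668
tcp [ 0.5672 -0.0939  0.2034] yaw 0.0405 w 0.0668
held:
17474 (array([ 0.5673, -0.0906]), np.float64(1.8), array([18.4,  4.8])) (array([ 0.5674, -0.0906]), 67, 18, 1.0)
bed
15349 (array([0.5858, 0.0086]), np.float64(2.7), array([18. ,  4.4])) (array([0.5857, 0.0085]), 66, 16, 2.6)
14999 (array([ 0.5858, -0.0176]), np.float64(2.8), array([17.9,  4.3])) (array([ 0.5858, -0.0176]), 65, 15, 2.9)
15510 (array([0.5834, 0.0338]), np.float64(2.6), array([17.9,  4.4])) (array([0.5833, 0.0338]), 66, 16, 2.9)
15659 (array([0.5825, 0.0597]), np.float64(2.7), array([18. ,  4.4])) (array([0.5826, 0.0597]), 65, 16, 2.6)
```

View pics/o8.png

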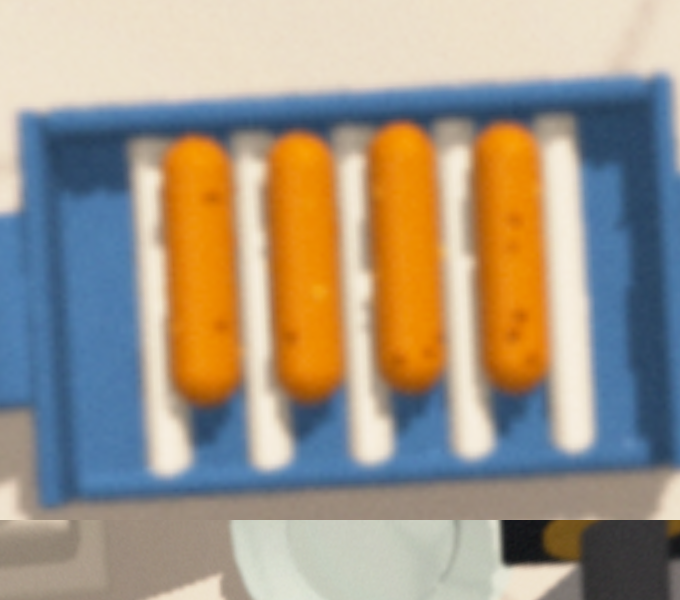

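The bed sits straight and evenly spaced at 25 to 26 mm, at ortho x 203, 305, 407 and 512. The dips are at about (.583,.0468), (.5846,.0212) and (.5858,-.0045), yaw 0.047. The first one goes in the middle dip.

```bash
python3 -m inch '[0.6,-3.7,0,0,0,-0.007,0.6, 0.7,-4,0,0,0,0,0.6, 0.586,-3.48,2,0,0,0,0.6, 0,0,5,0,0,0,0.6, 0,0,5,0,0,0,0.6, 0,0,3.3,0,0,0,0.6, 0,0,0,0,0,0,0.6, 0,0,0,0,0,0,0.6]'
python3 - <<'E'
from h import *
held();print("want .5815 .0186 .0305 yaw .047")
E
```

```text
time_s: 20.38
ee_pos: [0.5821, 0.0194, 0.0519]
eef_rot: [3.141, -0.002, 0.049]
force: [0.5, -0.3, -0.1]
grip_width: 0.0668
tcp [0.5821 0.0194 0.0519] yaw 0.0486 w 0.0668
held:
17658 (array([0.5823, 0.0228]), np.float64(2.3), array([18.6,  4.8])) (array([0.5823, 0.0228]), 68, 18, 1.8)
12400 (array([5.848e-01, 5.000e-04]), np.float64(2.7), array([15.1,  4.2])) (array([5.848e-01, 4.000e-04]), 55, 16, 1.9)
10862 (array([0.5821, 0.0431]), np.float64(1.8), array([15.3,  3.6])) (array([0.5826, 0.0425]), 56, 14, 0.0)
want .5815 .0186 .0305 yaw .047
```

```bash
python3 -m inch '[-0.05,0.1,1.2,0,0,0,0.6, 0,0,0.6,0,0,0,0.6, 0,0,0.32,0,0,0,0.6, 0,0,0,0,0,0,0.6, 0,0,0,0,0,0,0.73, 0,0,0,0,0,0,0.76, 0,0,0,0,0,0,0.8, 0,0,0,0,0,0,0.8]'
python3 -m inch '[0,0,-0.5,0,0,0,0.8, 0,0,-2,0,0,0,0.8, 0,0,-4,0,0,0,0.8,0,0,-5,0,0,0,0.9, 0,4,-4,0,0,0,1, 0,5,-2,0,0,0,1, 0,4,0,0,0,0,1, 0,0,0,0,0,0,1, 0,0,0,0,0,0,1]'
cat >> h.py <<'E'
def pile():
    o=ctrl.get_obs();p,d,K=wr();print("tcp",o["ee_pos"].round(4),"yaw",round(o["eef_rot"][2],4))
    for z in (.025,.0385,.051):
        print("z",z);segs(p,K,z,(.52,.65,-.07,.11),190,120,2000)
    return p,d,K
E
python3 - <<'E'
from h import *
p,d,K=pile();np.savez("w9.npz",p=p,T=K[0]);g=ortho(p,K,.03,.52,.65,-.06,.11,4);save(g,"o9.png")
p,d,W=cloud("top");print("top z max in tray",np.sort(W[175:240,235:330,2][W[175:240,235:330,2]<.1].ravel())[-30::10])
print(ctrl.get_obs()["time_s"])
E
```

```text
time_s: 21.42
ee_pos: [0.5809, 0.0188, 0.029]
eef_rot: [3.142, -0.0, 0.049]
force: [-0.1, -0.7, 0.1]
grip_width: 0.0752
time_s: 22.55
ee_pos: [0.5872, -0.1106, 0.204]
eef_rot: [-3.141, 0.0, 0.049]
force: [-0.3, 0.5, -0.8]
grip_width: 0.094
tcp [ 0.5872 -0.1106  0.204 ] yaw 0.0489
z 0.025
42821 (array([0.5836, 0.0212]), np.float64(1.0), array([18.5, 12. ])) (array([0.5829, 0.0211]), 70, 43, 3.5)
15209 (array([ 0.5861, -0.0177]), np.float64(2.7), array([17.8,  4.4])) (array([ 0.586 , -0.0176]), 65, 16, 2.9)
15766 (array([0.5828, 0.0595]), np.float64(2.6), array([17.9,  4.5])) (array([0.5828, 0.0595]), 65, 17, 2.1)
z 0.0385
39647 (array([0.5837, 0.0188]), np.float64(1.0), array([17.8, 11.5])) (array([0.5828, 0.0187]), 67, 41, 3.6)
14084 (array([ 0.586 , -0.0186]), np.float64(2.7), array([17.1,  4.2])) (array([ 0.586 , -0.0186]), 63, 15, 2.9)
14585 (array([0.5829, 0.0557]), np.float64(2.6), array([17.2,  4.3])) (array([0.583 , 0.0557]), 63, 16, 2.2)
z 0.051
36833 (array([0.5837, 0.0166]), np.float64(1.0), array([17.1, 11.1])) (array([0.583 , 0.0165]), 65, 40, 3.5)
13080 (array([ 0.586 , -0.0194]), np.float64(2.7), array([16.5,  4. ])) (array([ 0.5859, -0.0194]), 60, 15, 2.9)
13557 (array([0.5829, 0.0521]), np.float64(2.6), array([16.6,  4.2])) (array([0.5829, 0.0522]), 60, 15, 2.3)
top z max in tray [0.04261751 0.04294131 0.04368553]
22.65
```

View pics/o9.png

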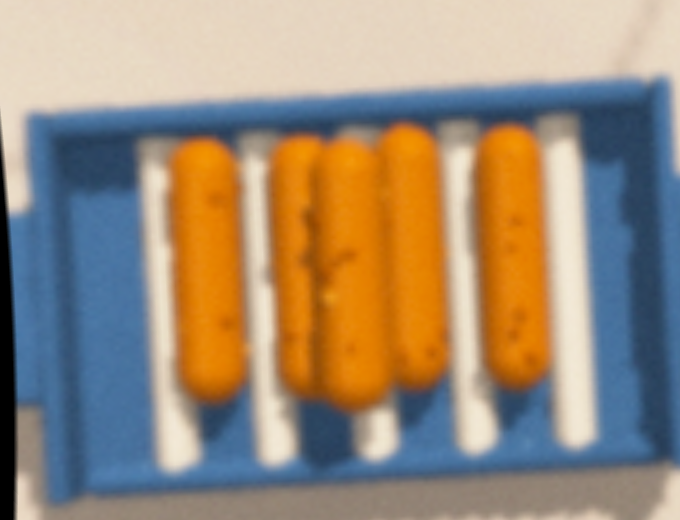

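The ortho shows the new one lying lengthwise in the middle dip at (355,275). The top camera gives its top at 43 mm, where 42.5 is expected. B is next.

```bash
python3 -m inch '[-1.8,4.9,0,0,0,0,1, -1.8,4.9,0,0,0,0,1, -1.8,4.9,0,0,0,-0.082,1, 0,0,0,0,0,0,1]'
python3 - <<'E'
from h import *
o=ctrl.get_obs();p,d,K=wr();print(o["ee_pos"],o["eef_rot"])
segs(p,K,.023,(.34,.60,-.42,-.2),225,150,1000)
a=o["eef_rot"][2];d=np.array([.5243,-.3106])-o["ee_pos"][:2];print("tx,ty",d@[np.cos(a),np.sin(a)]*100,d@[np.sin(a),-np.cos(a)]*100)
E
```

```text
time_s: 23.15
ee_pos: [0.5397, -0.2624, 0.2039]
eef_rot: [3.141, 0.0, 0.129]
force: [1.2, 0.4, 0.5]
grip_width: 0.0944
[ 0.53968814 -0.26242921  0.20390627] [3.14149160e+00 2.79021516e-04 1.29492033e-01]
15297 (array([ 0.5288, -0.3561]), np.float64(-2.3), array([18.1,  4.3])) (array([ 0.5279, -0.3563]), 66, 17, -1.2)
14921 (array([ 0.5246, -0.3099]), np.float64(8.3), array([18.3,  4.2])) (array([ 0.5238, -0.3093]), 67, 17, 7.5)
2491 (array([ 0.3906, -0.3676]), np.float64(40.3), array([5.1, 2.6])) (array([ 0.391 , -0.3656]), 21, 11, 53.5)
tx,ty -2.1479623098124914 4.578040491249958
```

```bash
python3 -m inch '[-1.1,2.3,2,0,0,-0.006,1, -1.05,2.2,3,0,0,0,1, 0,0,5,0,0,0,1, 0,0,4,0,0,0,1, 0,0,0,0,0,0,1,0,0,0,0,0,0,1]'
python3 - <<'E'
from h import *
o=ctrl.get_obs();print(o["ee_pos"],o["eef_rot"])
a=o["eef_rot"][2];d=np.array([.5243,-.3102])-o["ee_pos"][:2];print("tx,ty",d@[np.cos(a),np.sin(a)]*100,d@[np.sin(a),-np.cos(a)]*100)
E
```

```text
time_s: 23.95
ee_pos: [0.5264, -0.3076, 0.066]
eef_rot: [3.14, -0.002, 0.138]
force: [0.1, -0.3, 1.2]
grip_width: 0.0941
[ 0.52643519 -0.30759549  0.06597079] [ 3.14015536e+00 -1.71084518e-03  1.37992695e-01]
tx,ty -0.24731556786179018 0.22860495987530896
```

```bash
python3 -m inch '[-0.25,0.23,2,0,0,0,1, 0,0,2,0,0,0,1, 0,0,0.85,0,0,0,1, 0,0,0,0,0,0,0.6, 0,0,0,0,0,0,0.6, 0,0,0,0,0,0,0.6, 0,0,0,0,0,0,0.6, 0,0,0,0,0,0,0.6]' 15
python3 -m inch '[0,0,-0.5,0,0,0,0.6, 0,0,-1.5,0,0,0,0.6, 0,0,-2,0,0,0,0.6, 0,0,-4,0,0,0,0.6, 0,0,-5,0,0,0,0.6,0,0,0,0,0,0,0.6]'
python3 - <<'E'
from h import *
held()
E
```

```text
time_s: 24.95
ee_pos: [0.5233, -0.3108, 0.016]
eef_rot: [3.141, -0.001, 0.137]
force: [0.6, 1.5, 4.8]
grip_width: 0.0668
time_s: 25.7
ee_pos: [0.5245, -0.3116, 0.1511]
eef_rot: [3.136, -0.006, 0.137]
force: [-0.5, 0.7, -1.0]
grip_width: 0.0668
tcp [ 0.5245 -0.3116  0.1511] yaw 0.1371 w 0.0668
held:
21097 (array([ 0.5242, -0.31  ]), np.float64(6.7), array([18.4,  5.8])) (array([ 0.5246, -0.3095]), 68, 23, 5.9)
```

```bash
python3 -m inch '[0.8,-2.6,0,0,0,0,0.6, 1.6,-5.3,0,0,0,0,0.6, 1.6,-5.3,0,0,0,0,0.6,1.6,-5.3,0,0,0,0,0.6,1.6,-5.3,0,0,0,0,0.6,1.6,-5.3,0,0,0,0,0.6,1.57,-5.47,0,0,0,0,0.6,0,0,0,0,0,0.09,0.6,0,0,4,0,0,0,0.6,0,0,4,0,0,0,0.6,0,0,0,0,0,0,0.6,0,0,0,0,0,0,0.6]'
python3 - <<'E'
from h import *
held()
E
```

```text
time_s: 27.25
ee_pos: [0.5791, 0.046, 0.0668]
eef_rot: [3.142, -0.001, 0.047]
force: [1.0, 0.2, -0.3]
grip_width: 0.0667
tcp [0.5791 0.046  0.0668] yaw 0.047 w 0.0667
held:
31465 (array([0.5805, 0.043 ]), np.float64(0.5), array([17.3,  9.3])) (array([0.5797, 0.0424]), 68, 35, 3.9)
7812 (array([0.5801, 0.0712]), np.float64(1.5), array([14.3,  2.8])) (array([0.5811, 0.0706]), 52, 11, 0.0)
```

```bash
python3 -m inch '[0.05,0.12,2,0,0,0,0.6, 0,0,1.2,0,0,0,0.6, 0,0,0.45,0,0,0,0.6, 0,0,0,0,0,0,0.6, 0,0,0,0,0,0,0.72, 0,0,0,0,0,0,0.76, 0,0,0,0,0,0,0.8, 0,0,0,0,0,0,0.8]'
python3 -m inch '[0,0,-0.5,0,0,0,0.8, 0,0,-2,0,0,0,0.8, 0,0,-4,0,0,0,0.8,0,0,-5,0,0,0,0.9, 0,4,-5,0,0,0,1, 0,5,-2,0,0,0,1, 0,5,0,0,0,0,1, -0.3,3,0,0,0,0,1, 0,0,0,0,0,0,1,0,0,0,0,0,0,1]'
cat >> h.py <<'E'
def stack():
    p,d,W=cloud("top");h=W[170:245,230:335];m=(h[...,2]>.034)&(h[...,2]<.09)
    hs=cv2.cvtColor(p,cv2.COLOR_RGB2HSV)[170:245,230:335];m&=(hs[...,0]<22)&(hs[...,1]>150)
    for b in blobs(m,15):
        q=h[b[:,1],b[:,0]];print("stack",len(b),pca(q[:,:2]),"z95",np.percentile(q[:,2],[50,90]).round(4))
    return p
def rel(x,y):
    o=ctrl.get_obs();a=o["eef_rot"][2];d=np.array([x,y])-o["ee_pos"][:2];print("tcp",o["ee_pos"].round(4),"yaw",round(a,4),"w",round(o["grip_width"],4),"t",o["time_s"],"-> tx,ty",(d@[np.cos(a),np.sin(a)]*100).round(2),(d@[np.sin(a),-np.cos(a)]*100).round(2))
E
python3 - <<'E'
from h import *
stack();p,d,K=wr();save(ortho(p,K,.03,.52,.65,-.06,.11,4),"o10.png");rel(.5285,-.356)
for r in ctrl.place_of("top","rake_grip")[:2]: print(r,ontop(r["centre"],.052))
E
```

```text
time_s: 28.3
ee_pos: [0.5792, 0.0448, 0.0291]
eef_rot: [3.142, -0.0, 0.047]
force: [0.6, 0.2, 0.6]
grip_width: 0.0749
time_s: 29.55
ee_pos: [0.5841, -0.1235, 0.213]
eef_rot: [-3.141, -0.0, 0.047]
force: [-0.6, 0.7, -0.4]
grip_width: 0.0941
stack 186 (array([0.5799, 0.0473]), np.float64(3.1), array([18.2,  4.8])) z95 [0.0412 0.0436]
stack 190 (array([0.5817, 0.0216]), np.float64(2.6), array([18.1,  5. ])) z95 [0.0408 0.043 ]
tcp [ 0.5842 -0.1231  0.213 ] yaw 0.0482 w 0.0941 t 29.65 -> tx,ty -6.69 23.0
{'centre': [168.7, 226.9], 'score': 0.75} [[0.52114698 0.27465433]]
{'centre': [275.8, 199.3], 'score': 0.35} [[0.58577864 0.02544903]]
```

B seated well: the stack measures (.5799,.0473) and (.5817,.0216), both with tops at 43 mm. A is next.

```bash
python3 -m inch '[-1,4,0,0,0,0,1,-1.6,5,0,0,0,0,1,-1.6,5,0,0,0,0,1,-1.5,5,0,0,0,0,1,-1,4,2,0,0,0,1,0,0,3,0,0,0.092,1,0,0,5,0,0,0,1,0,0,4,0,0,0,1,0,0,0,0,0,0,1,0,0,0,0,0,0,1]'
python3 - <<'E'
from h import *
rel(.5287,-.3562)
E
```

```text
time_s: 30.95
ee_pos: [0.5289, -0.3572, 0.0748]
eef_rot: [3.14, -0.002, -0.044]
force: [0.6, -0.3, -0.4]
grip_width: 0.0938
tcp [ 0.5289 -0.3572  0.0748] yaw -0.0444 w 0.0938 t 30.95 -> tx,ty -0.03 -0.1
```

```bash
python3 -m inch '[0,-0.1,2.5,0,0,0,1, 0,0,2.4,0,0,0,1, 0,0,0.8,0,0,0,1, 0,0,0,0,0,0,0.6, 0,0,0,0,0,0,0.6, 0,0,0,0,0,0,0.6, 0,0,0,0,0,0,0.6, 0,0,0,0,0,0,0.6]' 15
python3 -m inch '[0,0,-0.5,0,0,0,0.6, 0,0,-1.5,0,0,0,0.6, 0,0,-2,0,0,0,0.6, 0,0,-4,0,0,0,0.6, 0,0,-5,0,0,0,0.6,0,0,0,0,0,0,0.6]'
python3 - <<'E'
from h import *
held();rel(.5825,-.0065)
E
```

```text
time_s: 31.95
ee_pos: [0.5284, -0.3564, 0.0167]
eef_rot: [3.141, -0.001, -0.045]
force: [0.0, 0.4, 5.5]
grip_width: 0.0665
time_s: 32.7
ee_pos: [0.5294, -0.3572, 0.1517]
eef_rot: [3.137, -0.007, -0.045]
force: [0.1, -0.4, -0.9]
grip_width: 0.0665
tcp [ 0.5294 -0.3572  0.1517] yaw -0.0449 w 0.0665
held:
18201 (array([ 0.5295, -0.3552]), np.float64(-4.0), array([18.5,  5. ])) (array([ 0.5299, -0.3547]), 67, 19, -4.1)
tcp [ 0.5286 -0.3565  0.1487] yaw -0.045 w 0.0668 t 32.75 -> tx,ty 3.81 -35.21
```

```bash
python3 -m inch '[0.3,-2.6,0,0,0,0,0.6, 0.6,-5.3,0,0,0,0,0.6, 0.6,-5.5,0,0,0,0,0.6,0.6,-5.5,0,0,0,0,0.6,0.6,-5.5,0,0,0,0,0.6,0.6,-5.5,0,0,0,0,0.6,0.5,-5.3,0,0,0,0,0.6,0,0,0,0,0,-0.092,0.6,0,0,4,0,0,0,0.6,0,0,4,0,0,0,0.6,0,0,0,0,0,0,0.6,0,0,0,0,0,0,0.6]'
python3 - <<'E'
from h import *
held();rel(.5822,-.006)
E
```

```text
time_s: 34.25
ee_pos: [0.5821, -0.0057, 0.0671]
eef_rot: [3.142, -0.001, 0.047]
force: [0.1, -0.1, -0.2]
grip_width: 0.0667
tcp [ 0.5821 -0.0057  0.0671] yaw 0.0473 w 0.0667
held:
19797 (array([ 0.5826, -0.0031]), np.float64(2.4), array([18.2,  5.5])) (array([ 0.5823, -0.0029]), 68, 21, 2.3)
8159 (array([0.583 , 0.0196]), np.float64(0.8), array([14.6,  2.9])) (array([0.5825, 0.0188]), 55, 11, 0.0)
tcp [ 0.5824 -0.0058  0.0675] yaw 0.0472 w 0.0664 t 34.3 -> tx,ty -0.03 0.01
```

```bash
python3 -m inch '[0,0.03,2,0,0,0,0.6, 0,0,1.2,0,0,0,0.6, 0,0,0.45,0,0,0,0.6, 0,0,0,0,0,0,0.6, 0,0,0,0,0,0,0.72, 0,0,0,0,0,0,0.76, 0,0,0,0,0,0,0.8, 0,0,0,0,0,0,0.8]'
python3 -m inch '[0,0,-0.5,0,0,0,0.8, 0,0,-2,0,0,0,0.8, 0,0,-4,0,0,0,0.8,0,0,-5,0,0,0,0.9, 0,4,-5,0,0,0,1, 0,5,-2,0,0,0,1, -1,3,0,0,0,0,1, 0,0,0,0,0,0,1,0,0,0,0,0,0,1]'
python3 - <<'E'
from h import *
stack();p,d,K=wr();save(ortho(p,K,.03,.52,.65,-.06,.11,4),"o11.png");rel(.4175,-.364)
E
```

```text
time_s: 35.3
ee_pos: [0.5819, -0.0065, 0.0294]
eef_rot: [3.142, -0.0, 0.047]
force: [0.7, 1.0, 0.5]
grip_width: 0.075
time_s: 36.42
ee_pos: [0.5775, -0.1252, 0.2132]
eef_rot: [-3.141, 0.0, 0.047]
force: [-0.6, 0.9, -0.3]
grip_width: 0.0936
stack 190 (array([0.5796, 0.0474]), np.float64(2.7), array([18.2,  4.9])) z95 [0.0411 0.0437]
stack 185 (array([0.5818, 0.0217]), np.float64(2.9), array([18.2,  4.9])) z95 [0.0408 0.0434]
stack 165 (array([ 0.5864, -0.0035]), np.float64(-1.1), array([17.4,  4.7])) z95 [0.0412 0.0434]
tcp [ 0.5776 -0.1248  0.2131] yaw 0.0481 w 0.0941 t 36.525 -> tx,ty -17.14 23.12
```

```bash
python3 -m inch '[-3,4,0,0,0,0,1,-4,5,0,0,0,0,1,-4,5,0,0,0,0,1,-4,5,0,0,0,0,1,-2.1,4,1,0,0,0,1,0,0,4,0,0,-0.09,1,0,0,4.5,0,0,-0.09,1,0,0,4,0,0,0,1,0,0,0,0,0,0,1,0,0,0,0,0,0,1]'
python3 - <<'E'
from h import *
stack()
rel(.4176,-.3638)
E
```

```text
time_s: 37.78
ee_pos: [0.421, -0.3601, 0.0798]
eef_rot: [3.14, -0.001, 0.228]
force: [0.1, -1.1, 0.5]
grip_width: 0.0938
stack 186 (array([0.5798, 0.0474]), np.float64(2.4), array([18.2,  4.8])) z95 [0.0414 0.0441]
stack 184 (array([0.5818, 0.0214]), np.float64(2.6), array([18.1,  4.9])) z95 [0.0409 0.0434]
stack 190 (array([ 0.5833, -0.0046]), np.float64(3.0), array([18.1,  5. ])) z95 [0.0407 0.0432]
tcp [ 0.4211 -0.3603  0.0801] yaw 0.2274 w 0.0943 t 37.825 -> tx,ty -0.42 0.26
```

All three of the middle layer are seated correctly. C is next, for the top.

```bash
python3 -m inch '[-0.42,0.24,2.5,0,0,0,1, 0,0,2.5,0,0,0,1, 0,0,1.25,0,0,0,1, 0,0,0,0,0,0,0.6, 0,0,0,0,0,0,0.6, 0,0,0,0,0,0,0.6, 0,0,0,0,0,0,0.6, 0,0,0,0,0,0,0.6]' 15
python3 -m inch '[0,0,-0.5,0,0,0,0.6, 0,0,-1.5,0,0,0,0.6, 0,0,-2,0,0,0,0.6, 0,0,-4,0,0,0,0.6, 0,0,-5,0,0,0,0.6,0,0,0,0,0,0,0.6]'
python3 - <<'E'
from h import *
held();rel(.581,.033)
E
```

```text
time_s: 38.83
ee_pos: [0.417, -0.3635, 0.0164]
eef_rot: [3.14, -0.001, 0.227]
force: [-0.2, 0.4, 6.2]
grip_width: 0.0669
time_s: 39.58
ee_pos: [0.4177, -0.3643, 0.1503]
eef_rot: [3.135, -0.004, 0.227]
force: [0.4, 1.0, -0.4]
grip_width: 0.0667
tcp [ 0.4177 -0.3643  0.1503] yaw 0.2271 w 0.0667
held:
18524 (array([ 0.4181, -0.3625]), np.float64(12.9), array([18.6,  5.1])) (array([ 0.4174, -0.3618]), 68, 21, 13.4)
tcp [ 0.417  -0.3636  0.1476] yaw 0.227 w 0.0667 t 39.625 -> tx,ty 24.91 -34.95
```

```bash
python3 -m inch '[1.5,-2.2,0,0,0,0,0.6, 3,-4.2,0,0,0,0,0.6, 3.5,-4.9,0,0,0,0,0.6,3.5,-4.9,0,0,0,0,0.6,3.5,-4.9,0,0,0,0,0.6,3.5,-4.9,0,0,0,0,0.6,3.5,-4.9,0,0,0,0,0.6,2.9,-4.05,0,0,0,0,0.6,0,0,0,0,0,0.09,0.6,0,0,3,0,0,0.09,0.6,0,0,3,0,0,0,0.6,0,0,0,0,0,0,0.6,0,0,0,0,0,0,0.6]'
python3 - <<'E'
from h import *
held();rel(.5808,.0335)
E
```

```text
time_s: 41.25
ee_pos: [0.5808, 0.0334, 0.0864]
eef_rot: [3.142, -0.0, 0.047]
force: [0.3, 0.0, 0.2]
grip_width: 0.0663
tcp [0.5808 0.0334 0.0864] yaw 0.0471 w 0.0663
held:
45062 (array([0.5811, 0.0368]), np.float64(-8.0), array([15.9, 14.6])) (array([0.581 , 0.0366]), 67, 53, 0.0)
tcp [0.581  0.0333 0.0868] yaw 0.047 w 0.0666 t 41.3 -> tx,ty -0.02 -0.02
```

```bash
python3 -m inch '[0,0,2.5,0,0,0,0.6, 0,0,1.4,0,0,0,0.6, 0,0,0.6,0,0,0,0.6, 0,0,0,0,0,0,0.6, 0,0,0,0,0,0,0.72, 0,0,0,0,0,0,0.76, 0,0,0,0,0,0,0.8, 0,0,0,0,0,0,0.8]'
python3 -m inch '[0,0,-0.5,0,0,0,0.8, 0,0,-2,0,0,0,0.8, 0,0,-4,0,0,0,0.8,0,0,-5,0,0,0,0.9, 0,4,-5,0,0,0,1, 0,5,-1,0,0,0,1, -1,6,0,0,0,0,1,-1,6,0,0,0,0,1,-1,4,0,0,0,0,1, 0,0,0,0,0,0,1,0,0,0,0,0,0,1]'
python3 - <<'E'
from h import *
p=stack();rel(0.5,0)
h=cv2.resize(p[90:310,110:510],None,fx=2,fy=2,interpolation=cv2.INTER_CUBIC);save(h,"t12.png")
for l,z in [("rake_grip",.052),("coaster",.005),("butter_dish",.04),("glass_plate",.01),("fork",.002)]:
  for r in ctrl.place_of("top",l)[:1]: print(l,r,ontop(r["centre"],z))
s,d=ctrl.camera("scene");a=cv2.resize(s[180:310,290:490],(600,390),interpolation=cv2.INTER_CUBIC);save(a,"s12.png")
E
```

```text
time_s: 42.3
ee_pos: [0.5805, 0.0334, 0.0407]
eef_rot: [3.142, -0.0, 0.047]
force: [0.6, -0.3, 0.3]
grip_width: 0.0749
time_s: 43.68
ee_pos: [0.5623, -0.2162, 0.2146]
eef_rot: [-3.141, -0.0, 0.047]
force: [-0.6, 0.1, 0.5]
grip_width: 0.0942
stack 484 (array([0.5812, 0.0338]), np.float64(3.1), array([18.2, 12.5])) z95 [0.0433 0.0544]
stack 190 (array([ 0.5821, -0.0053]), np.float64(2.7), array([17.8,  5. ])) z95 [0.0412 0.0437]
tcp [ 0.5625 -0.2158  0.2146] yaw 0.0479 w 0.094 t 43.725 -> tx,ty -5.21 -21.86
rake_grip {'centre': [169.7, 228.1], 'score': 0.88} [[0.518343   0.27216154]]
coaster {'centre': [179.8, 225.0], 'score': 0.87} [[0.52938891 0.26658293]]
butter_dish {'centre': [243.0, 130.6], 'score': 0.98} [[0.75788254 0.10970411]]
glass_plate {'centre': [332.7, 133.2], 'score': 0.56} [[ 0.76057846 -0.11095482]]
fork {'centre': [297.9, 272.4], 'score': 0.86} [[ 0.41441082 -0.02472883]]
```

View pics/t12.png

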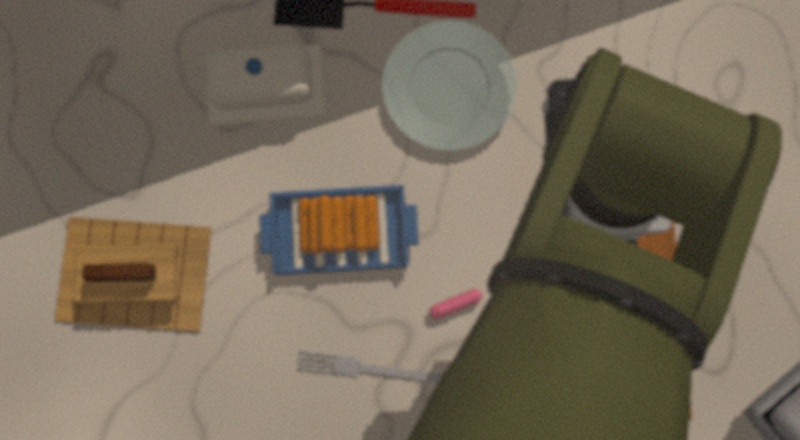

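View pics/s12.png

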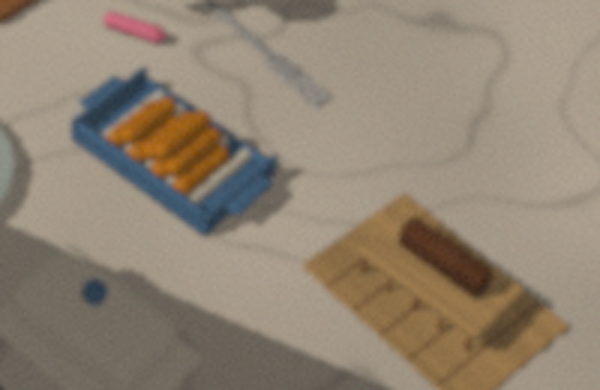

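The top view shows the pyramid at (340,223), the rake upright on its coaster at (120,272), and the butter dish, plate and fork where they were. The scene crop agrees. The top croquette's surface is at 54.4 mm, where 54.9 is expected.

```bash
python3 - <<'E'
from h import *
stack()
p,d=ctrl.camera("top")
for r in ctrl.place_of("top","rake_grip")[:1]: print(r,ontop(r["centre"],.052))
print(ctrl.hand_in(),ctrl.get_obs()["time_s"])
E
```

```text
stack 480 (array([0.581 , 0.0339]), np.float64(3.2), array([18.2, 12.6])) z95 [0.0431 0.0545]
stack 189 (array([ 0.5822, -0.0052]), np.float64(2.7), array([18.,  5.])) z95 [0.041  0.0434]
{'centre': [169.5, 226.7], 'score': 0.86} [[0.52161174 0.27280604]]
the job is handed in; nothing more can be done
the job is handed in; nothing more can be done
```

I combed the four askew croquettes straight with the rake, one per flute, and stood the rake back on its coaster. Then I stacked the four croquettes from the board on top, three in the dips and one above them. I handed the job in at about 44 s of the 210 s allowed.

- **Bed:** the seated croquettes measured 30 mm at their tops, as they should. They rest against the far stop, so the whole pile sits about 5–8 mm towards that end of the tray.
- **Pile:** middle-layer tops measured about 43 mm (42.5 expected), and the single top croquette 54.5 mm (54.9 expected). All are aligned with the tray within about 1°.
- **Rake and tableware:** the rake is upright on its coaster at about (0.52, 0.273). The butter dish, plate and fork look unmoved in the last top view.
- **Disagreements:** one reading of the third middle croquette was about 4 mm and 4° off, but two later readings put it right; the gripper had probably blocked part of that view. In the last picture the arm hid most of the board, so I did not see it empty. Only four croquettes had been on it.
- **Disturbances:** I saw no grip slip, and the rake had not been knocked aside when I last checked.

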